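# Close and lock the keeper bar of a sample-jar rack

### The job

Get the jar rack ready to be carried: swing the steel keeper bar shut over the jars until it clicks into its detent against the stop lug, then turn the lock collar on its hinge so that the collar's lever points at the small index post. Feel for the stop and be gentle, never pressing on any part of the rack with more than about 35 N, and leave the jars and the other things on the bench where they stand. Let go of everything at the end.

Things in the scene. Friction and masses are not known exactly. Their poses are not given: they have to be found in the camera images.
- rack: Sample-jar transport rack, fixed to the bench: aluminium base 270 x 84 x 10 mm with a grey four-pocket tray (rim 38 mm above the bench); jar tops 64 mm above the bench. Origin: centre of its underside, on the bench. x runs along the row of jars from the catch end to the hinge end, y across, z up. The vertical hinge pin is at x +100 mm, y 0, the catch at about x -95 mm.
- bar (a joint): Keeper bar's angle (rad) about the vertical hinge pin. 0: straight over the jars, pointing to the rack's -x from the hinge. Positive: swung open to the rack's +y side, clockwise from above (1.57: points to +y). Friction 0.12 N m; stays where left. Shut, it rests on the catch's stop lug at an angle from -0.062 to 0.062 that differs each time, as the catch block is clamped anywhere in its slot.
- bar_end (a point): Centre of the free end face of the keeper bar, 212 mm from the hinge axis, 85 mm above the bench. The bar is flat steel, 14 mm wide, 12 mm thick, its faces 79 and 91 mm above the bench; a round nose 8 mm thick under it, 185 to 205 mm from the hinge axis, reaches down to 72 mm. A knuckle of 18 mm radius (77 to 93 mm high) carries it on the pin.
- hinge (a point): Point on the vertical axis shared by the keeper bar and the lock collar, 85 mm above the bench.
- slot (a point): Middle of the catch's slot on the rack, 195 mm from the hinge axis, 85 mm above the bench. The catch block stands here, up to 12 mm off to either side along the rack's y: 34 mm along x, 50 mm across, plunger deck 68 mm high, with a rigid stop lug (22 x 8 mm, top 98 mm above the bench) on the -y side of the bar, where the shut bar's -y face rests.
- plunger (a joint): Travel (m) of the brass sprung detent plunger in the catch block, under the bar's end. 0: up, free; 0.003: pressed by the bar's nose at the crest; about 0.0015: bar in its detent, held against the stop. The bar's end meets it 12 mm before the stop and crests 5 mm before it; short of that it throws the bar back. Passing takes about 10 N, pushed 140 mm from the hinge; at the stop the force climbs steeply.
- collar (a joint): Angle (rad) of the steel lock collar on the hinge pin above the bar's knuckle. 0: locked, its lever points to the rack's -y, at the index post. Positive: turned anticlockwise from above (1.57: the lever points to the rack's +x). Friction 0.06 N m; it stays where it is left. No stop at the mark: the lever can be pushed past it and back.
- lever_end (a point): Centre of the outer end face of the collar's lever, 56 mm from the hinge axis, 104 mm above the bench. The collar is a ring of 20 mm radius, 95 to 113 mm above the bench (pin cap to 119 mm); its one radial lever is 10 mm wide and 14 mm tall (97 to 111 mm above the bench).
- mark (a point): Pointed tip of the index post, the locked mark: a steel post 10 mm thick, 95 mm high, 67 mm from the hinge axis towards the rack's -y.
- jar1: Glass sample jar 1 of 4 (numbered from the catch end to the hinge end), 33 mm diameter, 50 mm tall, loose in its pocket. Origin: centre of its underside. To be left in place.
- jar2: Glass sample jar 2 of 4 (numbered from the catch end to the hinge end), 33 mm diameter, 50 mm tall, loose in its pocket. Origin: centre of its underside. To be left in place.
- jar3: Glass sample jar 3 of 4 (numbered from the catch end to the hinge end), 33 mm diameter, 50 mm tall, loose in its pocket. Origin: centre of its underside. To be left in place.
- jar4: Glass sample jar 4 of 4 (numbered from the catch end to the hinge end), 33 mm diameter, 50 mm tall, loose in its pocket. Origin: centre of its underside. To be left in place.
- driver: Screwdriver lying on the bench beside the rack, 170 mm long. Origin under its middle, handle towards its -x. To be left alone.
- weight: Brass weight, 34 mm diameter, 26 mm tall, standing on the bench under the bar's swing. Origin: centre of its underside. To be left alone.
- cup: Steel cup, 72 mm across, 85 mm tall, beyond the hinge end of the rack. Origin: centre of its underside. To be left alone.
- reagent: White plastic bottle, 58 mm diameter, 140 mm tall, on the rack's -y side. Origin: centre of its underside. To be left alone.

How it is judged:
On the way, in this order (a step that is already met when the one before it is completed fails the run):
1. the keeper bar sits in its detent (value of joint plunger between 0.0004 and 0.0027 m and value of joint bar between -0.1 and 0.1 rad and velocity of joint bar between -0.05 and 0.05 rad/s), for 0.2 s.
2. with the bar shut, the collar's lever points at the index post (all of step 1 and value of joint collar between -0.14 and 0.14 rad and velocity of joint collar between -0.1 and 0.1 rad/s), for 0.2 s.
At the end, for the whole second after the job is handed in: The keeper bar is at rest in its detent (plunger between 0.4 and 2.7 mm, bar angle within 0.1 rad of 0) and the collar's lever is within 0.14 rad (8 degrees) of the index post, both at rest, with nothing held (all of step 2); the robot touches nothing.
It fails at once if the rack was pressed with more than 35 N (contact force between any of the fingers, the arm and rack above 35 N).
It fails at once if a jar was lifted, tipped or pushed out of its pocket (distance of any of jar1, jar2, jar3, jar4 from where it was at the start of the episode above 0.015 m or angle between any of jar1, jar2, jar3, jar4's own z axis and vertical above 0.3 rad).
It fails at once if another thing on the bench was pushed away or knocked over (distance of any of driver, weight, cup, reagent from where it was at the start of the episode above 0.025 m or angle between any of weight, cup, reagent's own z axis and vertical above 0.4 rad).
It also fails if it takes over 58 s, if anything falls off the work surface, if the arm or the gripper's body presses on something with over 40 N, if the wrist force passes 120 N, or if a joint passes its speed limit or range.

### The arm

A 7-joint arm with a two-finger parallel gripper is mounted at the origin on the work surface. World frame = base frame: x ahead of the robot, y to its left, z up, the work surface at z = 0. Lengths are in m, angles in rad, forces in N, time in s.
With the tool pointing down it reaches from about 0.425 to 1.025 m from the base axis. Payload 9.4 kg.
Tool frame: the origin (TCP) lies at the very end of the fingers, on their centre line; the grasp point (between the pads) lies 19 mm behind it (r.pinch_z is the distance from the TCP to the grasp point, in m); z points along the fingers, x is the direction in which the jaws open and shut, and the axes are right-handed (so a half turn about z gives the same grasp; the last joint's range is limited). The gripper opens to 85 mm and grips with 20 to 120 N. Pads are 22 mm wide; open, the fingers measure 114 mm over their backs; the gripper's body (76 mm by 85 mm) begins 54 mm behind the grasp point. The pads swing forward as they close: fully open they stand 13 mm farther back than shut.
Start: joints at [1.269, 0.599, -0.003, 1.599, 0.002, 0.943, -0.08], TCP at [0.162, -0.707, 0.231] pointing down, gripper open.
Joint ranges: [-2.57, 2.57], [-0.35, 1.97], [-1.29, 1.29], [0.11, 2.56], [-1.05, 4.19], [0.11, 1.86], [-2.63, 2.63]. Speed limits (rad/s): [2.22, 2.22, 3.01, 3.01, 3.14, 3.14, 3.14].

### API

Orientations are given as a unit quaternion [w, x, y, z].
In Python, from workcell import r gives the robot as it stands. The module is installed in compiled form; this text tells all that it offers.
- The arm moves only by the tool carry_out, never from a script. Its argument "commands" is a list of rows, each a list of 2 entries, a list of its own where there are three numbers: the shift along the tool's x, y, z in cm, then the turn, a rotation vector about the tool's x, y, z in degrees. A call has 1 to 5 rows; each row is the pose to reach, as a shift and turn from the pose commanded when the call began, along the tool's axes at that moment; what a row does not reach only later rows make up. A row lasts 1/10 s, in which the tool goes at most 50 mm and 8.59 degrees, less where a joint would pass 70% of its speed; a pose out of reach is approached as far as the arm can. A call with a gripper value outside its range is refused whole. "jaw" is the closure, from 0 (fully open) to 1 (shut), set as the call begins (left out, the last holds). The fingers move at their own pace and stop on an object; the grip force is fixed at half the most. Time passes only in rows, so rows that repeat a pose let the fingers close. It gives the time, the measured TCP pose, the force and the opening at its end, in the units of the state.
- r.state(): the state, without advancing time (a new reading comes with each control period).
- r.snapshot(name): name is "side" or "top"; returns the picture (400x640x3 uint8, blue, green, red); there is no depth.
- r.camera_info(name): a dict with "fx", "fy", "cx", "cy" (pixels), "position" and "orientation" of the camera in the world. Camera axes: x right, y up, looking along -z (the intrinsics and any distortion apply to the point x, -y, -z); pixel columns grow to the right and rows downward; lengths in m; the calibration is good to about 2 mm. A picture is of the moment at which its call begins. camera_info takes no time and is no camera call.
- r.sign_off(): hands the job in, once; it reports no verdict.
The state is a dict: "t": time; "joints": joint angles; "joint_velocities": joint speeds; "effort": joint torques, N m; "tool_pos": TCP position; "tool_rot": TCP orientation; "contact_force": force on the tool from outside, world axes, zero at the start; "torque": the same for the moment, N m; "finger_gap": finger opening in m.
Only numpy, scipy, OpenCV 4.12 (cv2) and the standard library are available. Lean on these libraries where they do the work, as an engineer would, in place of code of your own. Each camera call takes 0.05 s, during which the arm holds its last target.

## Working session

There is one attempt and no reset: what is moved stays moved. The work goes in short steps, Python scripts to look and compute and a tool call to move; the robot and the scene stay as the last step left them, time stands still between calls to the robot, and variables do not carry over. Pictures are saved under pics/ and viewed, and the job is handed in when it is done.

Besides the shell and the picture viewer there is one more tool, called after "Call:" by a JSON object that holds its "op" and its "data". carry_out: Moves the arm, as the interface text tells. Its arguments: {"type":"object","properties":{"commands":{"type":"array"},"jaw":{"type":"number"}},"required":["commands"]}

```bash
mkdir -p pics; python3 - <<'E'
from workcell import r
import cv2
for n in("side","top"):
    im=r.snapshot(n); cv2.imwrite(f"pics/{n}0.png",im); print(n,r.camera_info(n))
print(r.state())
E
```

```text
side {'fx': 439.57115946852144, 'fy': 439.57115946852144, 'cx': 316.20665814984477, 'cy': 197.92219044985532, 'position': array([ 0.46637063, -0.57394393,  0.60399573]), 'orientation': array([ 0.91245528,  0.38797559, -0.05180885, -0.11923152])}
top {'fx': 403.31898837619434, 'fy': 403.31898837619434, 'cx': 319.9223499876902, 'cy': 199.06300190117176, 'position': array([ 0.52577892, -0.05945085,  0.824682  ]), 'orientation': array([ 0.7063195 ,  0.04604781, -0.03163249, -0.70568531])}
{'t': 0.1, 'joints': array([ 1.26932642,  0.60004323, -0.00251604,  1.60003855,  0.00179079,
        0.942868  , -0.07980168]), 'joint_velocities': array([-0.00161878, -0.0006571 ,  0.00039192, -0.00310811, -0.00146683,
        0.0009571 , -0.00081974]), 'effort': array([ 5.38847758e-03, -7.77990174e+01,  1.56997271e+00, -2.58623028e+01,
        1.26220530e-02,  5.52378639e-03, -6.57807982e-05]), 'tool_pos': array([ 0.16147427, -0.70637549,  0.2305091 ]), 'tool_rot': array([-3.67507445e-04,  7.81955752e-01, -6.23333572e-01, -5.69269333e-04]), 'contact_force': array([ 0.27563679, -0.31153043, -0.38949765]), 'torque': array([ 0.01850722,  0.01647138, -0.04783338]), 'finger_gap': 0.08546985511454848}
```

```bash
ls .
```

```text
pics
```

View pics/side0.png

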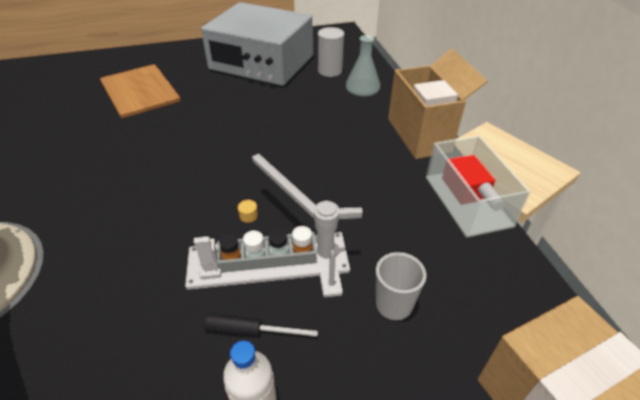

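View pics/top0.png

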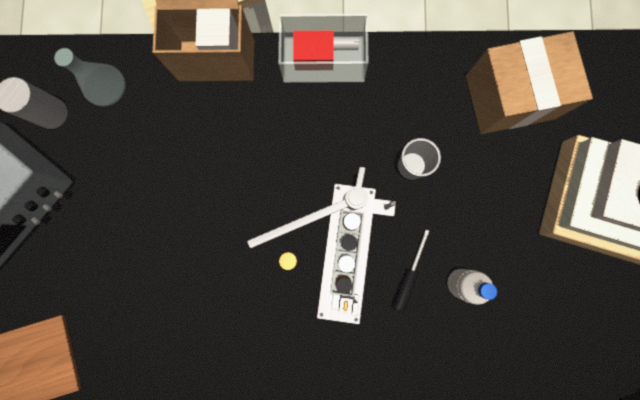

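The side view shows the rack, with the hinge around (327,210), the bar end at (256,158), the lever end at (360,212) and the catch at (207,255). In the top view the hinge is at about (357,198), the bar end at (250,243), the lever at (362,170) and the index post at (391,206). I'll enlarge both.

```bash
python3 - <<'E'
import cv2
a=cv2.imread("pics/top0.png")[150:340,235:435]; cv2.imwrite("pics/t0z.png",cv2.resize(a,None,fx=3,fy=3,interpolation=cv2.INTER_CUBIC))
a=cv2.imread("pics/side0.png")[140:310,170:390]; cv2.imwrite("pics/s0z.png",cv2.resize(a,None,fx=3,fy=3,interpolation=cv2.INTER_CUBIC))
E
cat > h.py <<'E'
import numpy as np
from scipy.spatial.transform import Rotation as R
from workcell import r
def cam(n):
    c=r.camera_info(n); q=c["orientation"]; return c,R.from_quat([q[1],q[2],q[3],q[0]]).as_matrix(),np.array(c["position"])
def ray(n,u,v):
    c,M,p=cam(n); d=M@np.array([(u-c["cx"])/c["fx"],-(v-c["cy"])/c["fy"],-1]); return p,d
def onz(n,u,v,z):
    p,d=ray(n,u,v); return p+d*(z-p[2])/d[2]
def proj(n,X):
    c,M,p=cam(n); q=M.T@(np.array(X)-p); return c["cx"]+c["fx"]*q[0]/-q[2], c["cy"]-c["fy"]*q[1]/-q[2]
E
```

```text
(no output)
```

View pics/t0z.png

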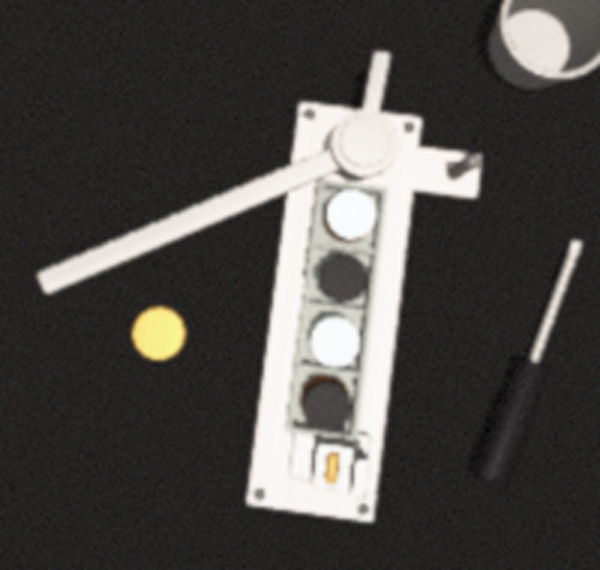

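View pics/s0z.png

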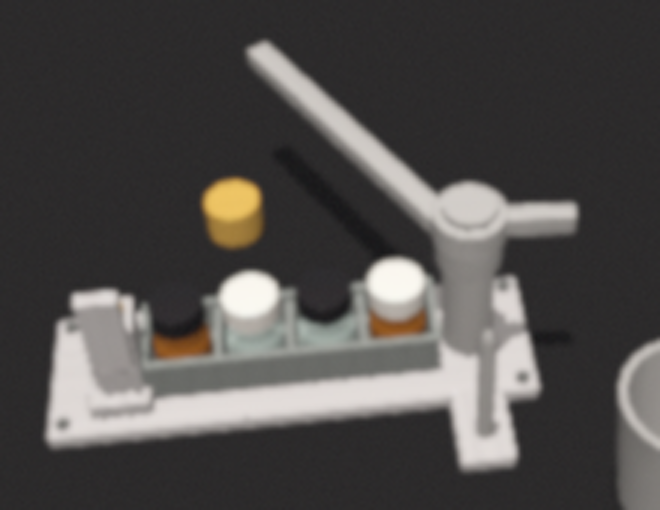

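The top zoom shows the base corners at (299,102), (422,118), (375,521) and (247,503), with the brass plunger at (333,467). The side zoom shows the lug at about (95,300) and the post tip at (487,335).

```bash
python3 - <<'E'
from h import *
np.set_printoptions(precision=4,suppress=True)
f=lambda u,v:(235+u/3,150+v/3)
g=lambda u,v:(170+u/3,140+v/3)
cs=[onz("top",*f(*p),.010)[:2] for p in((299,102),(422,118),(375,521),(247,503))]
for a in cs: print(a)
c=np.mean(cs,0)
# hinge end = first two ; x to hinge end
ex=(cs[0]+cs[1]-cs[2]-cs[3]); L=np.linalg.norm(ex)/2; ex/=np.linalg.norm(ex); ey=np.array([-ex[1],ex[0]])
print("c",c,"L",L,"W",np.linalg.norm(cs[0]-cs[1]),np.linalg.norm(cs[2]-cs[3]),"ex",ex,"yaw",np.degrees(np.arctan2(ex[1],ex[0])))
np.savez("rack.npz",c=c,ex=ex,ey=ey)
loc=lambda P:np.array([(P[:2]-c)@ex,(P[:2]-c)@ey])*1000
def show(n,P): print(n,P,loc(P))
show("cap",onz("top",*f(362,140),.119))
show("barend",onz("top",*f(44,282),.088))
show("leverend",onz("top",*f(381,52),.111))
show("post",onz("top",*f(481,156),.095))
show("brass",onz("top",*f(333,467),.070))
show("weight",onz("top",*f(159,334),.026))
show("cup",onz("top",*f(550,35),.085))
show("sideleverend",onz("side",*g(577,205),.111))
show("sidebarend",onz("side",*g(255,48),.091))
show("sidecap",onz("side",*g(470,203),.119))
show("posttip",onz("side",*g(487,335),.095))
show("lugtop", onz("side",*g(96,300),.098))
show("lugtopT", onz("top",*f(352,450),.098))
show("reagent",onz("top",488,291,.14))
h=c+ex*.1
for z in(.119,.104,.085): print("hinge px",proj("top",[*h,z]),proj("side",[*h,z]))
for p in [(-95,0,98),(-95,-30,98)]: 
  X=[*(c+ex*p[0]/1e3+ey*p[1]/1e3),p[2]/1e3];print(proj("top",X),proj("side",X))
print(h)
E
```

```text
[ 0.6466 -0.0727]
[ 0.6356 -0.156 ]
[ 0.3697 -0.1219]
[ 0.3807 -0.0381]
c [ 0.5082 -0.0972] L 0.2680436199114708 W 0.0839855470579425 0.08447860740483533 ex [ 0.9917 -0.1283] yaw -7.371263850667459
cap [ 0.6079 -0.1078  0.119 ] [100.2684   2.2279]
barend [0.5247 0.0835 0.088 ] [ -6.7499 181.3541]
leverend [ 0.6617 -0.1201  0.111 ] [155.2572  -3.05  ]
post [ 0.6009 -0.1812  0.095 ] [102.7727 -71.3977]
brass [ 0.4131 -0.092   0.07  ] [-94.9494  -7.0771]
weight [0.491  0.0194 0.026 ] [-31.9748 113.3664]
cup [ 0.6772 -0.2267  0.085 ] [ 184.2378 -106.8098]
sideleverend [ 0.6636 -0.121   0.111 ] [157.233   -3.6705]
sidebarend [0.5234 0.0788 0.091 ] [ -7.5115 176.5039]
sidecap [ 0.6073 -0.1128  0.119 ] [100.2902  -2.7427]
posttip [ 0.5972 -0.1804  0.095 ] [ 98.9413 -71.1703]
lugtop [ 0.4127 -0.1108  0.098 ] [-92.9319 -25.7531]
lugtopT [ 0.4271 -0.102   0.098 ] [-79.7885 -15.1847]
reagent [ 0.4484 -0.3235  0.14  ] [ -30.2058 -232.1494]
hinge px (np.float64(356.90801213103975), np.float64(196.97808050881923)) (np.float64(326.2211511916699), np.float64(206.44641495248882))
hinge px (np.float64(356.3162685040518), np.float64(197.9374885249136)) (np.float64(326.05221405024747), np.float64(213.14439447094364))
hinge px (np.float64(355.60081284241136), np.float64(199.09747380507912)) (np.float64(325.8453435083328), np.float64(221.34634841102576))
(np.float64(342.6984874739081), np.float64(307.5823866479007)) (np.float64(201.53767138833226), np.float64(227.5694031376813))
(np.float64(359.66427935844644), np.float64(309.9146041648339)) (np.float64(200.44772191533372), np.float64(242.275492436877))
[ 0.6073 -0.11  ]
```

```bash
python3 - <<'E'
import cv2
a=cv2.imread("pics/top0.png")[285:330,310:375]; cv2.imwrite("pics/t0c.png",cv2.resize(a,None,fx=10,fy=10,interpolation=cv2.INTER_CUBIC))
a=cv2.imread("pics/side0.png")[225:295,180:240]; cv2.imwrite("pics/s0c.png",cv2.resize(a,None,fx=8,fy=8,interpolation=cv2.INTER_CUBIC))
E
```

```text
(no output)
```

View pics/t0c.png

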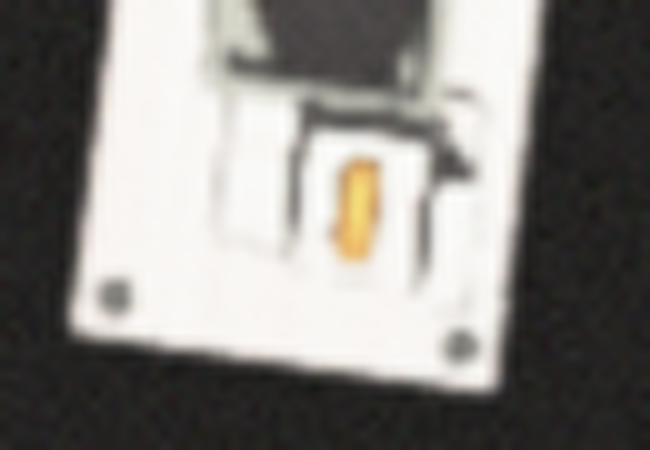

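View pics/s0c.png

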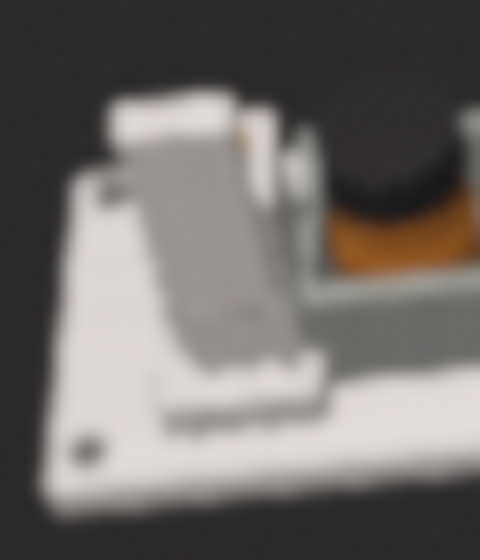

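Both views agree. The hinge is at world (0.607,-0.110) and the rack yaw is -7.4°. The bar is open about 1.04 rad and the lever points at about +x. The lug's inner face is at y≈-20 mm, so the bar should shut at about -0.06 rad. I'll move to a pre-push pose first, with closed fingers and tool x along rack x.

```bash
cat >> h.py <<'E'
D=np.load("rack.npz"); c,ex,ey=D["c"],D["ex"],D["ey"]
def pose():
    s=r.state(); q=s["tool_rot"]; return s,s["tool_pos"],R.from_quat([q[1],q[2],q[3],q[0]])
def W(x,y,z): return np.array([*(c+ex*x/1e3+ey*y/1e3),z/1e3])
GR=R.from_matrix(np.array([[ex[0],-ey[0],0],[ex[1],-ey[1],0],[0,0,-1]]))
def to(x,y,z):
    "shift cm, turn deg to the rack-aligned pose at rack mm (x,y,z)"
    s,p,q=pose(); return np.round(q.inv().apply(W(x,y,z)-p)*100,2),np.round(np.degrees((q.inv()*GR).as_rotvec()),1)
def rk():
    s,p,q=pose(); d=p[:2]-c; f=s["contact_force"]
    print("t",s["t"],"rack",np.round([d@ex*1e3,d@ey*1e3,p[2]*1e3],1),"yawerr",np.round(np.degrees((q.inv()*GR).as_rotvec()),2),"F rack",np.round([f[:2]@ex,f[:2]@ey,f[2]],2),"gap",round(s["finger_gap"],4))
E
python3 - <<'E'
from h import *
rk(); print(to(58,142,180))
E
```

```text
t 0.1 rack [-265.7 -648.6  230.5] yawerr [-4.000e-02  7.000e-02 -6.975e+01] F rack [ 0.31 -0.27 -0.39] gap 0.0855
(array([-62.97, -57.73,   5.13]), array([ -0. ,   0.1, -69.7]))
```

Call:
{"op": "carry_out", "data": {"commands": [[[-63,-57.7,0],[0,0,-69.7]],[[-63,-57.7,0],[0,0,-69.7]],[[-63,-57.7,0],[0,0,-69.7]],[[-63,-57.7,0],[0,0,-69.7]],[[-63,-57.7,0],[0,0,-69.7]]], "jaw": 1}}

```text
t: 0.6
tool_pos: [0.2857, -0.4875, 0.2312]
tool_rot: [-0.0, 0.957, -0.291, -0.0]
contact_force: [1.7, 0.0, -0.3]
finger_gap: 0.0122
```

```bash
python3 - <<'E'
from h import *
rk(); print(to(58,142,180))
E
```

```text
t 0.6 rack [-170.6 -415.6  231.2] yawerr [-0.000e+00  1.000e-02 -2.642e+01] F rack [ 1.68  0.24 -0.28] gap 0.0122
(array([ -4.34, -60.11,   5.11]), array([ -0. ,   0. , -26.4]))
```

Call:
{"op": "carry_out", "data": {"commands": [[[-4.3,-60.1,5.1],[0,0,-26.4]],[[-4.3,-60.1,5.1],[0,0,-26.4]],[[-4.3,-60.1,5.1],[0,0,-26.4]],[[-4.3,-60.1,5.1],[0,0,-26.4]],[[-4.3,-60.1,5.1],[0,0,-26.4]]]}}

```text
t: 1.1
tool_pos: [0.4103, -0.2722, 0.21]
tool_rot: [-0.0, 0.998, -0.068, -0.0]
contact_force: [0.8, -0.3, 0.2]
finger_gap: 0.0001
```

```bash
python3 - <<'E'
from h import *
rk(); print(to(58,142,180))
E
```

```text
t 1.1 rack [ -74.6 -186.1  210. ] yawerr [-0.01  0.01 -0.38] F rack [ 0.87 -0.15  0.24] gap 0.0001
(array([ 13.05, -32.9 ,   3.  ]), array([-0. ,  0. , -0.4]))
```

Call:
{"op": "carry_out", "data": {"commands": [[[13.1,-32.9,3],[0,0,-0.4]],[[13.1,-32.9,3],[0,0,-0.4]],[[13.1,-32.9,3],[0,0,-0.4]],[[13.1,-32.9,3],[0,0,-0.4]],[[13.1,-32.9,3],[0,0,-0.4]]]}}

```text
t: 1.6
tool_pos: [0.533, -0.055, 0.1888]
tool_rot: [0.0, 0.998, -0.064, -0.0]
contact_force: [1.8, -1.3, -0.2]
finger_gap: -0.0003
```

```bash
python3 - <<'E'
from h import *
rk(); print(to(58,142,180))
E
```

```text
t 1.6 rack [ 19.2  45.  188.8] yawerr [0.01 0.02 0.02] F rack [ 1.99 -1.04 -0.19] gap -0.0003
(array([ 3.88, -9.7 ,  0.87]), array([0., 0., 0.]))
```

Call:
{"op": "carry_out", "data": {"commands": [[[3.9,-9.7,0.9],[0,0,0]],[[3.9,-9.7,0.9],[0,0,0]],[[3.9,-9.7,0.9],[0,0,0]],[[3.9,-9.7,6.0],[0,0,0]],[[3.9,-9.7,8.0],[0,0,0]]]}}

```text
t: 2.1
tool_pos: [0.5821, 0.0344, 0.1063]
tool_rot: [0.0, 0.998, -0.064, -0.001]
contact_force: [-1.0, -0.3, 0.8]
finger_gap: 0.0001
```

```bash
python3 - <<'E'
from h import *
import cv2
rk()
a=r.snapshot("top")[150:340,235:435]; cv2.imwrite("pics/t1.png",cv2.resize(a,None,fx=3,fy=3,interpolation=cv2.INTER_CUBIC))
a=r.snapshot("side")[80:310,170:390]; cv2.imwrite("pics/s1.png",cv2.resize(a,None,fx=2.5,fy=2.5,interpolation=cv2.INTER_CUBIC))
E
```

```text
t 2.1 rack [ 56.5 139.9 106.3] yawerr [0.05 0.15 0.08] F rack [-0.94 -0.38  0.81] gap 0.0001
```

View pics/s1.png

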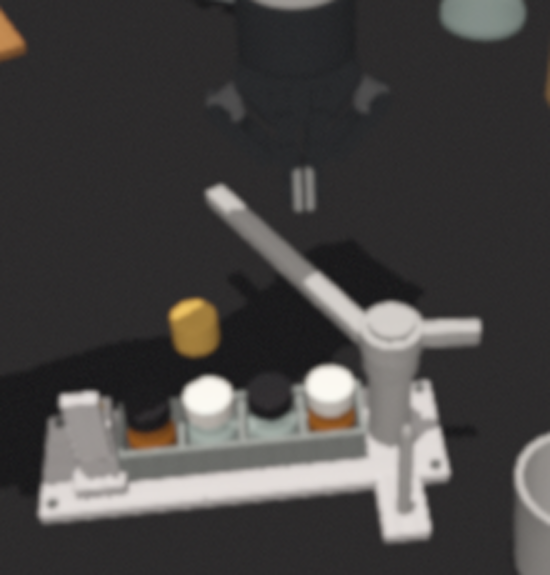

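View pics/t1.png

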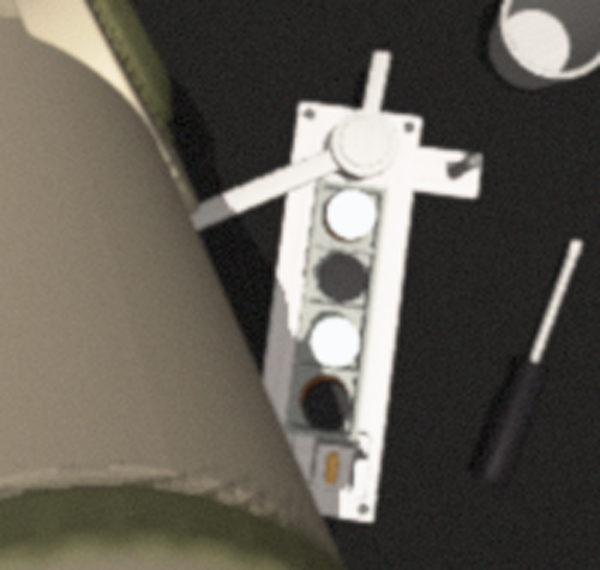

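The closed fingers are on the open side of the bar, with 13 mm or more of clearance. Next I descend and sweep along an arc about the hinge.

Call:
{"op": "carry_out", "data": {"commands": [[[0.1,-0.1,1.5],[0,0,0]],[[0.1,-0.1,2.8],[0,0,0]],[[0.1,-0.1,2.8],[0,0,0]]]}}

```text
t: 2.5
tool_pos: [0.5841, 0.0349, 0.08]
tool_rot: [0.0, 0.998, -0.064, -0.001]
contact_force: [0.5, 0.2, -0.0]
finger_gap: 0.0004
```

```bash
cat >> h.py <<'E'
def arc(a,rad=140,off=18,z=78):
    return to(100-rad*np.cos(a)+off*np.sin(a), rad*np.sin(a)+off*np.cos(a), z)[0]
E
python3 - <<'E'
from h import *
rk()
for a in(1.04,.95,.85,.75,.65,.55,.45,.35,.25,.15): print(a,arc(a))
E
```

```text
t 2.5 rack [ 58.4 140.7  80. ] yawerr [0.02 0.07 0.01] F rack [ 0.49  0.26 -0.02] gap 0.0004
1.04 [-1.37  1.09  0.21]
0.95 [-2.52  1.64  0.21]
0.85 [-3.72  2.37  0.21]
0.75 [-4.85  3.21  0.21]
0.65 [-5.89  4.17  0.21]
0.55 [-6.83  5.22  0.21]
0.45 [-7.66  6.36  0.22]
0.35 [-8.37  7.58  0.22]
0.25 [-8.96  8.86  0.22]
0.15 [-9.41 10.2   0.22]
```

Call:
{"op": "carry_out", "data": {"commands": [[[-1.4,1.1,0.2],[0,0,0]],[[-2.5,1.6,0.2],[0,0,0]],[[-3.7,2.4,0.2],[0,0,0]],[[-4.8,3.2,0.2],[0,0,0]],[[-5.9,4.2,0.2],[0,0,0]]]}}

```text
t: 3.0
tool_pos: [0.5201, 0.0008, 0.0795]
tool_rot: [-0.0, 0.998, -0.064, 0.0]
contact_force: [1.5, 0.7, 0.2]
finger_gap: 0.0004
```

```bash
python3 - <<'E'
from h import *
import cv2
rk()
for a in(.65,.55,.45,.35,.25,.2): print(a,arc(a))
a=r.snapshot("side")[80:310,170:390]; cv2.imwrite("pics/s2.png",cv2.resize(a,None,fx=2.5,fy=2.5,interpolation=cv2.INTER_CUBIC))
E
```

```text
t 3.0 rack [-0.7 98.7 79.5] yawerr [-0.02 -0.06  0.04] F rack [1.36 0.9  0.23] gap 0.0004
0.65 [ 0.02 -0.04  0.15]
0.55 [-0.92  1.01  0.15]
0.45 [-1.75  2.16  0.15]
0.35 [-2.46  3.37  0.15]
0.25 [-3.05  4.66  0.15]
0.2 [-3.3   5.32  0.15]
```

View pics/s2.png

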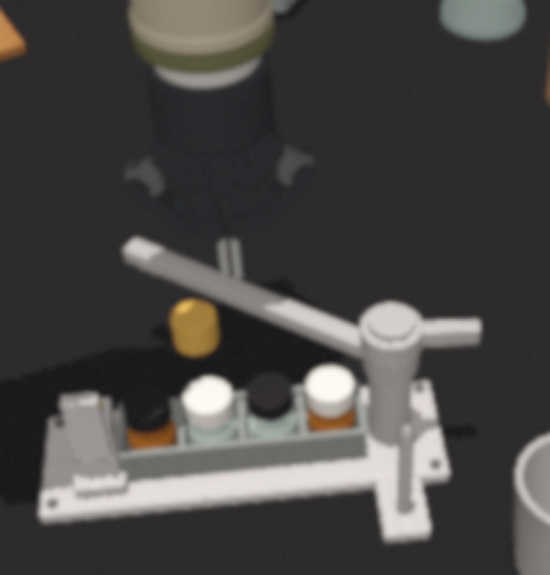

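The bar is swinging with the fingers (bar end at about zoom (135,248), finger tips just behind it). I'll continue.

Call:
{"op": "carry_out", "data": {"commands": [[[-0.5,0.5,0.1],[0,0,0]],[[-0.9,1.0,0.1],[0,0,0]],[[-1.7,2.1,0.1],[0,0,0]],[[-2.4,3.3,0.1],[0,0,0]],[[-3.0,4.6,0.1],[0,0,0]]]}}

```text
t: 3.55
tool_pos: [0.4841, -0.0416, 0.078]
tool_rot: [0.0, 0.998, -0.064, -0.0]
contact_force: [1.1, 0.5, 0.4]
finger_gap: 0.0002
```

```bash
python3 - <<'E'
from h import *
import cv2
rk()
for a in(.25,.2,.15,.1,.05,0): print(a,arc(a))
a=r.snapshot("side")[80:310,170:390]; cv2.imwrite("pics/s3.png",cv2.resize(a,None,fx=2.5,fy=2.5,interpolation=cv2.INTER_CUBIC))
E
```

```text
t 3.55 rack [-31.  52.  78.] yawerr [0.01 0.03 0.04] F rack [1.04 0.69 0.41] gap 0.0002
0.25 [-0.02 -0.01 -0.  ]
0.2 [-0.27  0.66 -0.  ]
0.15 [-0.48  1.33 -0.  ]
0.1 [-0.65  2.01 -0.  ]
0.05 [-0.8  2.7 -0. ]
0 [-0.9  3.4 -0. ]
```

View pics/s3.png

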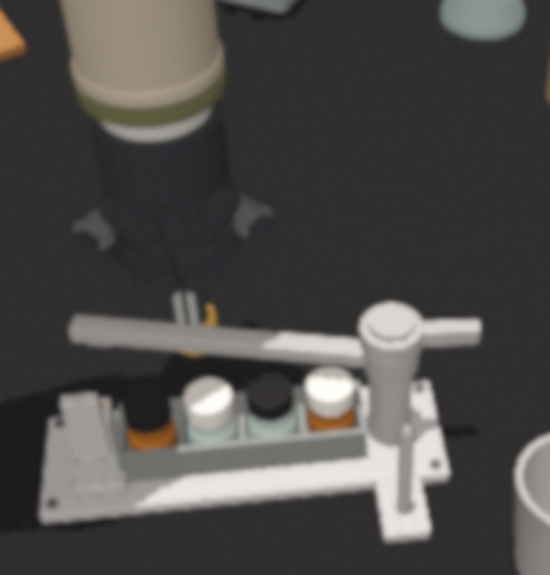

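Call:
{"op": "carry_out", "data": {"commands": [[[-0.3,0.6,0],[0,0,0]],[[-0.5,1.2,0],[0,0,0]],[[-0.6,1.7,0],[0,0,0]],[[-0.7,2.2,0],[0,0,0]],[[-0.7,2.2,0],[0,0,0]]]}}

```text
t: 4.1
tool_pos: [0.4749, -0.0623, 0.078]
tool_rot: [0.0, 0.998, -0.064, -0.0]
contact_force: [-0.3, 0.4, 0.1]
finger_gap: -0.0004
```

```bash
python3 - <<'E'
from h import *
import cv2
rk()
a=r.snapshot("side")[200:300,170:390]; cv2.imwrite("pics/s4.png",cv2.resize(a,None,fx=3.5,fy=3.5,interpolation=cv2.INTER_CUBIC))
E
```

```text
t 4.1 rack [-37.4  30.3  78. ] yawerr [ 0.03  0.03 -0.02] F rack [-0.32  0.38  0.14] gap -0.0004
```

View pics/s4.png

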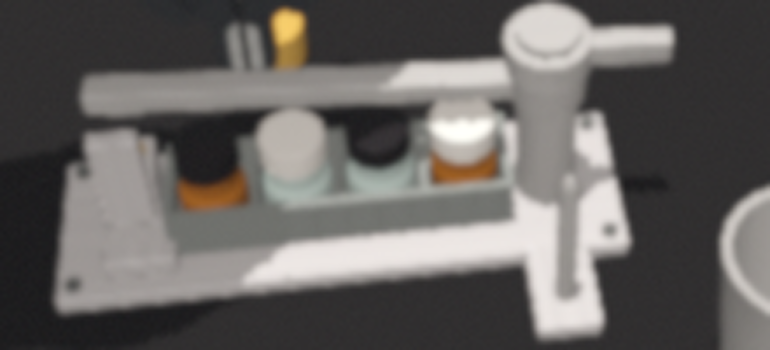

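```bash
python3 - <<'E'
from h import *
for p in((83,78),(82,112)):
    P=onz("side",170+p[0]/3.5,200+p[1]/3.5,.091 if p[1]<100 else .079); d=P[:2]-c; print(d@ex*1e3,d@ey*1e3)
E
```

```text
-109.52756288858993 19.725197708313544
-111.58466508766959 9.976176718199216
```

Call:
{"op": "carry_out", "data": {"commands": [[[-0.05,0.3,0],[0,0,0]],[[-0.1,0.6,0],[0,0,0]],[[-0.15,0.9,0],[0,0,0]],[[-0.2,1.2,0],[0,0,0]],[[-0.2,1.2,0],[0,0,0]]]}}

```text
t: 4.65
tool_pos: [0.4715, -0.0738, 0.078]
tool_rot: [0.0, 0.998, -0.064, -0.0]
contact_force: [0.3, 0.0, 0.2]
finger_gap: -0.0003
```

```bash
python3 - <<'E'
from h import *
import cv2
rk()
a=r.snapshot("side")[200:300,170:390]; cv2.imwrite("pics/s5.png",cv2.resize(a,None,fx=3.5,fy=3.5,interpolation=cv2.INTER_CUBIC))
E
```

```text
t 4.65 rack [-39.4  18.4  78. ] yawerr [ 0.02  0.02 -0.01] F rack [0.34 0.05 0.23] gap -0.0003
```

View pics/s5.png

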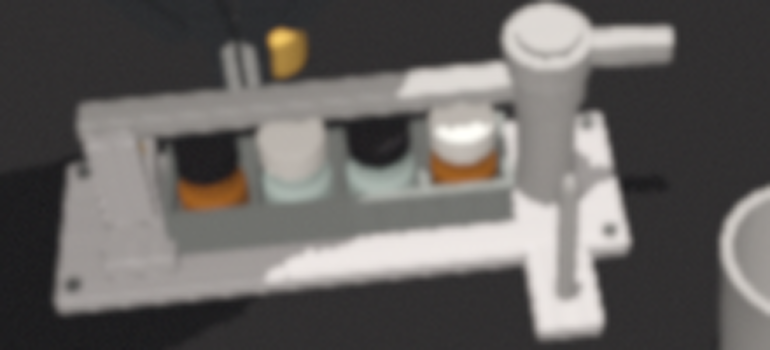

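Still free, with the bar end just short of the lug. Now small feeling steps.

Call:
{"op": "carry_out", "data": {"commands": [[[0,0.15,0],[0,0,0]],[[0,0.3,0],[0,0,0]],[[0,0.3,0],[0,0,0]]]}}

```text
t: 5.0
tool_pos: [0.4714, -0.0746, 0.0781]
tool_rot: [-0.001, 0.998, -0.063, 0.0]
contact_force: [-0.1, 7.7, 2.5]
finger_gap: -0.0002
```

Call:
{"op": "carry_out", "data": {"commands": [[[0,0.1,0],[0,0,0]],[[0,0.2,0],[0,0,0]],[[0,0.2,0],[0,0,0]]]}}

```text
t: 5.3
tool_pos: [0.4713, -0.0755, 0.0782]
tool_rot: [-0.001, 0.998, -0.063, 0.0]
contact_force: [-1.3, 11.6, 4.0]
finger_gap: 0.0003
```

Call:
{"op": "carry_out", "data": {"commands": [[[0,0.1,0],[0,0,0]],[[0,0.2,0],[0,0,0]],[[0,0.2,0],[0,0,0]]]}}

```text
t: 5.6
tool_pos: [0.4708, -0.0792, 0.0782]
tool_rot: [-0.0, 0.998, -0.063, -0.0]
contact_force: [-0.1, 0.8, -0.0]
finger_gap: 0.0003
```

```bash
python3 - <<'E'
from h import *
import cv2
rk()
a=r.snapshot("side")[200:300,170:390]; cv2.imwrite("pics/s6.png",cv2.resize(a,None,fx=3.5,fy=3.5,interpolation=cv2.INTER_CUBIC))
E
```

```text
t 5.6 rack [-39.4  13.   78.2] yawerr [-0.04  0.01  0.12] F rack [-0.2   0.82 -0.04] gap 0.0003
```

View pics/s6.png

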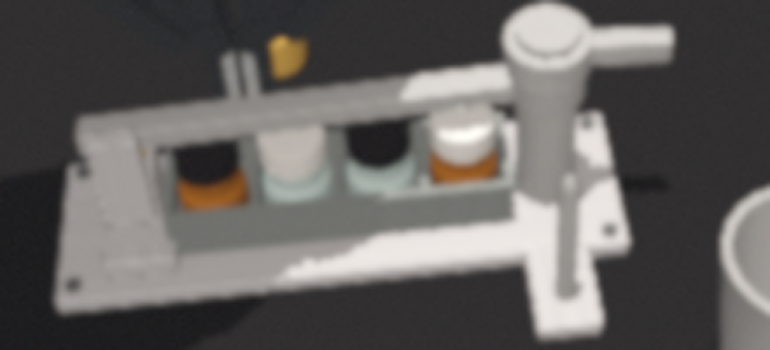

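The force rose to 11.6 N and then dropped to 0.8 N, which is the click. I'll feel for the stop gently.

Call:
{"op": "carry_out", "data": {"commands": [[[0,0.0,0],[0,0,0]],[[0,0.1,0],[0,0,0]],[[0,0.1,0],[0,0,0]]]}}

```text
t: 5.95
tool_pos: [0.4707, -0.0813, 0.078]
tool_rot: [-0.0, 0.998, -0.064, -0.0]
contact_force: [-0.1, 2.2, -0.1]
finger_gap: -0.0
```

Call:
{"op": "carry_out", "data": {"commands": [[[0,0.1,0],[0,0,0]],[[0,0.1,0],[0,0,0]]]}}

```text
t: 6.15
tool_pos: [0.4708, -0.0814, 0.0781]
tool_rot: [-0.001, 0.998, -0.064, 0.0]
contact_force: [-0.5, 3.7, -0.4]
finger_gap: 0.0003
```

Call:
{"op": "carry_out", "data": {"commands": [[[0,0.1,0],[0,0,0]],[[0,0.1,0],[0,0,0]]]}}

```text
t: 6.35
tool_pos: [0.4708, -0.0815, 0.078]
tool_rot: [-0.001, 0.998, -0.063, 0.0]
contact_force: [-0.1, 8.6, 0.2]
finger_gap: 0.0003
```

It's on the stop: force climbs and there's no further travel. Backing off, then lifting to get a view.

Call:
{"op": "carry_out", "data": {"commands": [[[0,-1.0,0],[0,0,0]],[[0,-3.0,0],[0,0,0]],[[0,-4.0,-4],[0,0,0]],[[0,-4.0,-8],[0,0,0]],[[0,-4.0,-8],[0,0,0]]]}}

```text
t: 6.85
tool_pos: [0.4776, -0.043, 0.1619]
tool_rot: [0.0, 0.998, -0.064, 0.003]
contact_force: [0.6, -0.3, -0.5]
finger_gap: 0.0002
```

```bash
python3 - <<'E'
from h import *
import cv2
rk()
a=r.snapshot("side")[200:300,170:390]; cv2.imwrite("pics/s7.png",cv2.resize(a,None,fx=3.5,fy=3.5,interpolation=cv2.INTER_CUBIC))
for a in (1.5,): pass
print(to(150,60,160))
E
```

```text
t 6.85 rack [-37.2  49.8 161.9] yawerr [-0.01 -0.35  0.04] F rack [ 0.67 -0.26 -0.49] gap 0.0002
(array([18.8 , -1.09,  0.09]), array([ 0. , -0.2, -0. ]))
```

View pics/s7.png

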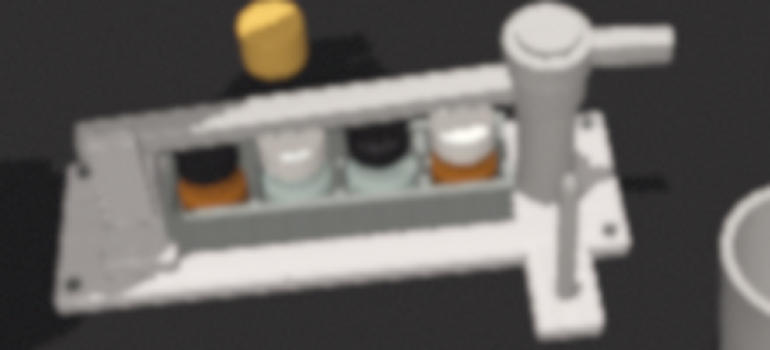

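The bar stays against the lug and the jars are undisturbed. Next is the collar: I approach from the lever's +y side, with TCP at about 101 mm, above the post.

Call:
{"op": "carry_out", "data": {"commands": [[[18.3,0.4,0.1],[0,0,0]],[[18.3,0.4,0.1],[0,0,0]],[[18.3,0.4,0.1],[0,0,0]],[[18.3,0.4,0.1],[0,0,0]],[[18.3,0.4,0.1],[0,0,0]]]}}

```text
t: 7.4
tool_pos: [0.6601, -0.0719, 0.155]
tool_rot: [0.0, 0.998, -0.065, 0.0]
contact_force: [-1.3, 0.1, 0.3]
finger_gap: -0.0
```

```bash
cat >> h.py <<'E'
def lev(f,rad=42,hx=12,hy=12,z=101):
    o=5+hx*abs(np.cos(f))+hy*abs(np.sin(f))
    return to(100+rad*np.sin(f)+o*np.cos(f), -rad*np.cos(f)+o*np.sin(f), z)[0]
E
python3 - <<'E'
from h import *
rk(); print(to(145,45,101))
for f in(1.5,1.3,1.1,.9,.7,.5,.3): print(f,lev(f))
E
```

```text
t 7.4 rack [147.5  44.6 155. ] yawerr [-0.   -0.04 -0.09] F rack [-1.35 -0.04  0.26] gap -0.0
(array([-0.25, -0.04,  5.4 ]), array([-0. , -0. , -0.1]))
1.5 [-0.43  2.98  5.4 ]
1.3 [-0.17  3.67  5.4 ]
1.1 [-0.04  4.48  5.4 ]
0.9 [-0.09  5.35  5.4 ]
0.7 [-0.36  6.26  5.4 ]
0.5 [-0.86  7.12  5.4 ]
0.3 [-1.59  7.88  5.4 ]
```

Call:
{"op": "carry_out", "data": {"commands": [[[-0.3,0,2.5],[0,0,0]],[[-0.3,0,4.8],[0,0,0]],[[-0.3,0,4.8],[0,0,0]],[[-0.3,0,4.8],[0,0,0]]]}}

```text
t: 7.8
tool_pos: [0.6527, -0.0704, 0.1084]
tool_rot: [0.0, 0.998, -0.064, -0.001]
contact_force: [0.1, 0.2, 1.0]
finger_gap: -0.0001
```

```bash
python3 - <<'E'
from h import *
import cv2
rk()
for f in(1.5,1.3,1.1,.9,.7,.5,.3): print(f,lev(f))
a=r.snapshot("side")[150:300,250:450]; cv2.imwrite("pics/s8.png",cv2.resize(a,None,fx=3.5,fy=3.5,interpolation=cv2.INTER_CUBIC))
E
```

```text
t 7.8 rack [139.9  45.1 108.4] yawerr [0.03 0.12 0.04] F rack [0.06 0.22 0.96] gap -0.0001
1.5 [0.32 3.03 0.74]
1.3 [0.58 3.73 0.74]
1.1 [0.71 4.54 0.74]
0.9 [0.65 5.41 0.74]
0.7 [0.39 6.32 0.74]
0.5 [-0.12  7.18  0.75]
0.3 [-0.84  7.93  0.75]
```

View pics/s8.png

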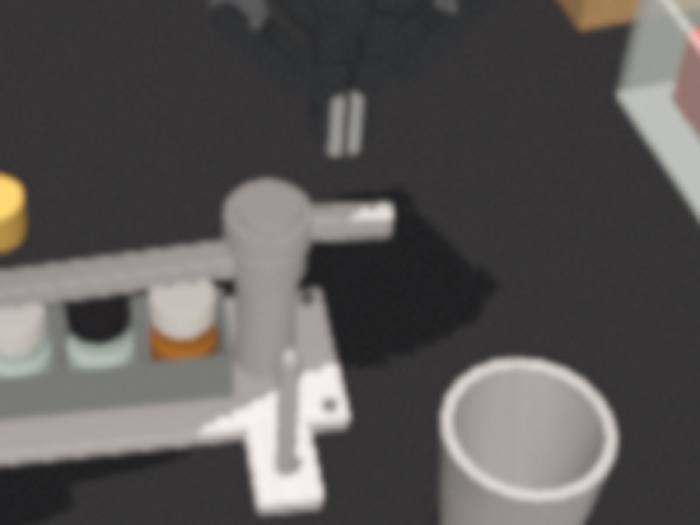

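The finger tips are at about zoom (346,155), behind the lever and in clear space. I'll descend the last 7 mm and push.

Call:
{"op": "carry_out", "data": {"commands": [[[0.3,0,0.7],[0,0,0]],[[0.3,1.5,0.7],[0,0,0]],[[0.3,2.7,0.7],[0,0,0]],[[0.5,3.6,0.7],[0,0,0]],[[0.6,4.4,0.7],[0,0,0]]]}}

```text
t: 8.35
tool_pos: [0.6539, -0.116, 0.1023]
tool_rot: [-0.0, 0.998, -0.065, 0.0]
contact_force: [-0.9, 2.5, -0.1]
finger_gap: 0.0004
```

```bash
python3 - <<'E'
from h import *
import cv2
rk()
for f in(1.1,.9,.7,.5,.3,.2): print(f,lev(f,hx=9))
a=r.snapshot("side")[150:300,250:450]; cv2.imwrite("pics/s9.png",cv2.resize(a,None,fx=3.5,fy=3.5,interpolation=cv2.INTER_CUBIC))
E
```

```text
t 8.35 rack [146.9   0.  102.3] yawerr [-0.02 -0.01 -0.04] F rack [-1.24  2.32 -0.12] gap 0.0004
1.1 [-0.05  0.14  0.13]
0.9 [-0.16  1.05  0.13]
0.7 [-0.49  1.95  0.13]
0.5 [-1.04  2.79  0.13]
0.3 [-1.81  3.51  0.13]
0.2 [-2.27  3.8   0.13]
```

View pics/s9.png

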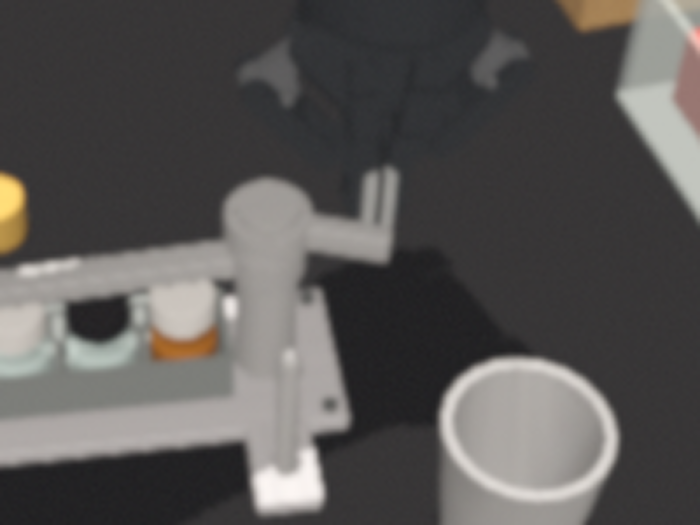

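The lever is rotating clockwise with the fingers. Continuing.

Call:
{"op": "carry_out", "data": {"commands": [[[-0.1,0.5,0],[0,0,0]],[[-0.2,1.0,0],[0,0,0]],[[-0.3,1.5,0],[0,0,0]],[[-0.5,1.9,0],[0,0,0]],[[-0.7,2.4,0],[0,0,0]]]}}

```text
t: 8.9
tool_pos: [0.644, -0.1377, 0.1022]
tool_rot: [-0.0, 0.998, -0.064, 0.0]
contact_force: [1.3, 2.4, 1.0]
finger_gap: -0.0
```

```bash
python3 - <<'E'
from h import *
import cv2
rk()
for f in(.7,.5,.4,.3,.2,.1,0): print(f,lev(f,hx=9))
a=r.snapshot("side")[150:300,250:450]; cv2.imwrite("pics/s10.png",cv2.resize(a,None,fx=3.5,fy=3.5,interpolation=cv2.INTER_CUBIC))
E
```

```text
t 8.9 rack [139.9 -22.8 102.2] yawerr [-0.02 -0.02  0.05] F rack [1.   2.55 0.95] gap -0.0
0.7 [ 0.22 -0.33  0.12]
0.5 [-0.34  0.51  0.12]
0.4 [-0.7   0.89  0.12]
0.3 [-1.11  1.23  0.12]
0.2 [-1.57  1.51  0.12]
0.1 [-2.06  1.75  0.12]
0 [-2.59  1.92  0.12]
```

View pics/s10.png

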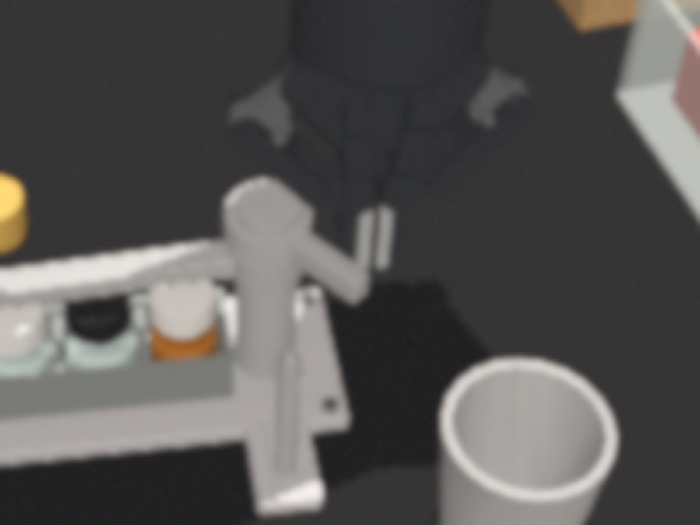

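Call:
{"op": "carry_out", "data": {"commands": [[[-0.3,0.5,0.1],[0,0,0]],[[-0.7,0.9,0.1],[0,0,0]],[[-1.1,1.2,0.1],[0,0,0]],[[-1.5,1.5,0.1],[0,0,0]],[[-1.5,1.5,0.1],[0,0,0]]]}}

```text
t: 9.45
tool_pos: [0.6261, -0.1517, 0.101]
tool_rot: [0.0, 0.998, -0.064, -0.001]
contact_force: [0.2, -0.2, 0.9]
finger_gap: -0.0001
```

```bash
python3 - <<'E'
from h import *
import cv2
rk()
for f in(.2,.1,0): print(f,lev(f,hx=9))
a=r.snapshot("side")[150:300,250:450]; cv2.imwrite("pics/s11.png",cv2.resize(a,None,fx=3.5,fy=3.5,interpolation=cv2.INTER_CUBIC))
E
```

```text
t 9.45 rack [124. -39. 101.] yawerr [ 0.05  0.06 -0.02] F rack [ 0.25 -0.19  0.86] gap -0.0001
0.2 [ 0.02 -0.1  -0.  ]
0.1 [-0.47  0.13 -0.  ]
0 [-1.   0.3 -0. ]
```

View pics/s11.png

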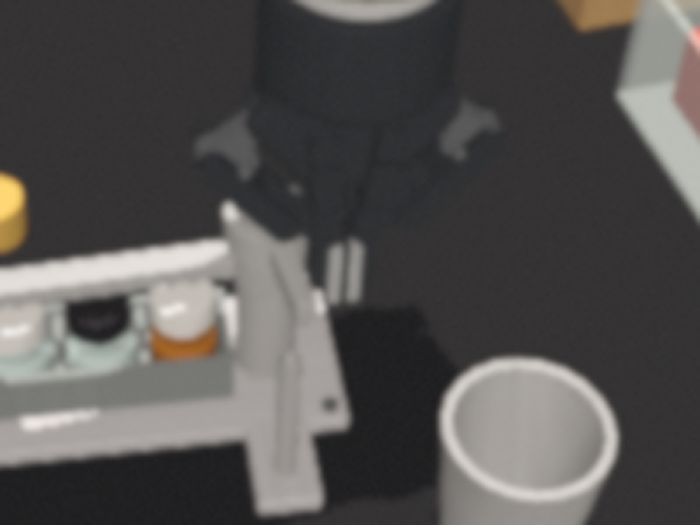

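The lever may already be close, since there's a gap to the fingers. I'll back away and look.

Call:
{"op": "carry_out", "data": {"commands": [[[2,0,0],[0,0,0]],[[5,-2,-3],[0,0,0]],[[7,-6,-8],[0,0,0]],[[7,-10,-10],[0,0,0]],[[7,-10,-10],[0,0,0]]]}}

```text
t: 10.0
tool_pos: [0.7118, -0.0538, 0.2048]
tool_rot: [-0.002, 0.998, -0.061, 0.003]
contact_force: [0.0, 0.6, -0.1]
finger_gap: 0.0001
```

```bash
python3 - <<'E'
from h import *
import cv2
rk()
a=r.snapshot("side")[150:300,250:450]; cv2.imwrite("pics/s12.png",cv2.resize(a,None,fx=3.5,fy=3.5,interpolation=cv2.INTER_CUBIC))
a=r.snapshot("top")[150:340,235:435]; cv2.imwrite("pics/t12.png",cv2.resize(a,None,fx=3,fy=3,interpolation=cv2.INTER_CUBIC))
for f in(-.1,0,.1,.2,.3):
  for rr in (56,):
    u,v=proj("side",W(100+rr*np.sin(f),-rr*np.cos(f),104)); print(f,(u-250)*3.5,(v-150)*3.5)
E
```

```text
t 10.0 rack [196.4  69.2 204.8] yawerr [-0.23 -0.28  0.35] F rack [-0.06  0.57 -0.08] gap 0.0001
-0.1 272.51709633149414 315.39040265025153
0 285.5813572835841 314.5867164692919
0.1 298.4187965844693 312.79343740088547
0.2 310.87902823032925 310.03499865968877
0.3 322.81796859083863 306.34867148027695
```

View pics/s12.png

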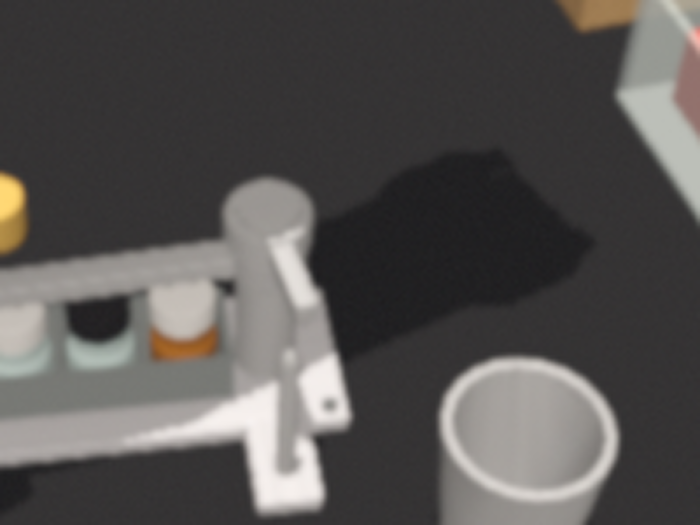

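View pics/t12.png

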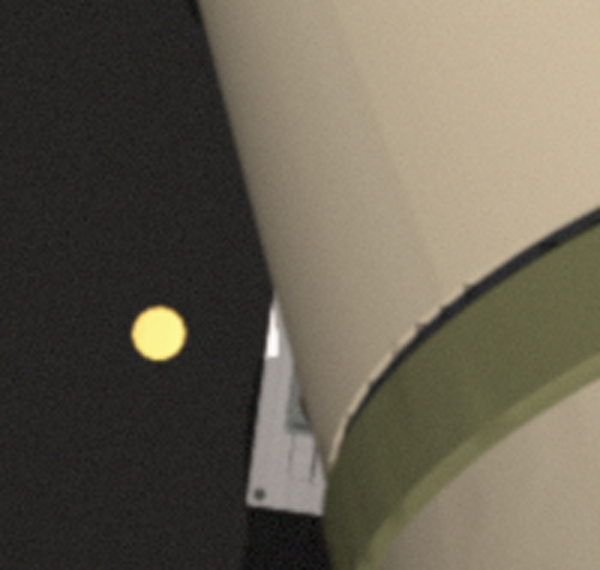

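The lever end is at about zoom (306,310), which is roughly 0.15 rad. A little more is needed, so I go back to its +x side and push to about 0.

```bash
python3 - <<'E'
from h import *
rk(); print(to(145,-40,160), to(145,-40,101))
E
```

```text
t 10.1 rack [195.   64.8 202.2] yawerr [-0.04 -0.09  0.23] F rack [-0.6  -0.35 -0.11] gap -0.0003
(array([-5.05, 10.47,  4.21]), array([-0. , -0.1,  0.2])) (array([-5.06, 10.47, 10.11]), array([-0. , -0.1,  0.2]))
```

Call:
{"op": "carry_out", "data": {"commands": [[[-3,6,0],[0,0,0]],[[-5,10.2,0],[0,0,0]],[[-5,10.2,4],[0,0,0]],[[-5,10.2,8],[0,0,0]],[[-5,10.2,10],[0,0,0]]]}}

```text
t: 10.6
tool_pos: [0.6428, -0.1588, 0.0968]
tool_rot: [0.001, 0.998, -0.066, -0.003]
contact_force: [-0.0, 0.8, 0.2]
finger_gap: 0.0002
```

```bash
python3 - <<'E'
from h import *
rk(); print(to(145,-40,101), lev(.15,hx=9),lev(0,hx=9))
E
```

```text
t 10.6 rack [141.4 -43.9  96.8] yawerr [ 0.1   0.36 -0.19] F rack [-0.12  0.83  0.2 ] gap 0.0002
(array([ 0.35, -0.39, -0.42]), array([ 0.1,  0.4, -0.2])) [-1.97 -0.46 -0.41] [-2.75 -0.18 -0.4 ]
```

Letting it settle before pushing.

Call:
{"op": "carry_out", "data": {"commands": [[[0,0,0],[0,0,0]],[[0,0,0],[0,0,0]],[[0,0,0],[0,0,0]]]}}

```text
t: 10.9
tool_pos: [0.6472, -0.1559, 0.1021]
tool_rot: [0.0, 0.998, -0.064, 0.001]
contact_force: [0.0, 1.1, -0.3]
finger_gap: 0.0001
```

```bash
python3 - <<'E'
from h import *
rk(); print(lev(.15,hx=9),lev(0,hx=9))
E
```

```text
t 10.9 rack [145.4 -40.4 102.1] yawerr [ 0.02 -0.07 -0.  ] F rack [-0.09  1.06 -0.26] gap 0.0001
[-2.36 -0.13  0.11] [-3.14  0.16  0.11]
```

Call:
{"op": "carry_out", "data": {"commands": [[[-1.2,0.1,0.1],[0,0,0]],[[-2.0,0.1,0.1],[0,0,0]],[[-2.2,0.1,0.1],[0,0,0]],[[-2.4,0.1,0.1],[0,0,0]],[[-2.4,0.1,0.1],[0,0,0]]]}}

```text
t: 11.4
tool_pos: [0.623, -0.1534, 0.1006]
tool_rot: [0.0, 0.998, -0.064, 0.0]
contact_force: [0.0, -0.5, 1.1]
finger_gap: 0.0
```

Call:
{"op": "carry_out", "data": {"commands": [[[-0.2,0,0],[0,0,0]],[[-0.4,0,0],[0,0,0]],[[-0.6,0,0],[0,0,0]],[[-0.6,0,0],[0,0,0]]]}}

```text
t: 11.8
tool_pos: [0.6166, -0.1525, 0.1]
tool_rot: [0.0, 0.998, -0.064, -0.0]
contact_force: [1.7, -1.9, 1.8]
finger_gap: 0.0001
```

```bash
python3 - <<'E'
from h import *
import cv2
rk()
a=r.snapshot("side")[150:300,250:450]; cv2.imwrite("pics/s13.png",cv2.resize(a,None,fx=3.5,fy=3.5,interpolation=cv2.INTER_CUBIC))
E
```

```text
t 11.8 rack [114.6 -41.  100. ] yawerr [0.   0.01 0.02] F rack [ 1.9  -1.67  1.84] gap 0.0001
```

View pics/s13.png

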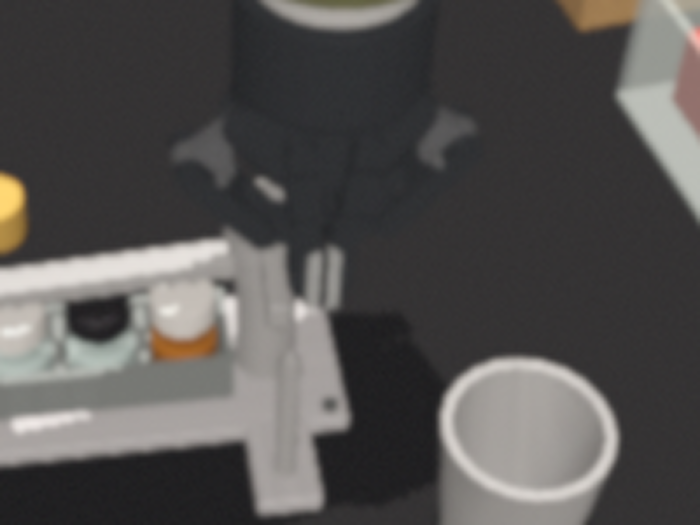

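The lever now looks close to the post. I'll back off, lift and clear the view.

Call:
{"op": "carry_out", "data": {"commands": [[[2,0,0],[0,0,0]],[[5,0,-2],[0,0,0]],[[7,2,-6],[0,0,0]],[[8,6,-10],[0,0,0]],[[8,10,-12],[0,0,0]]]}}

```text
t: 12.35
tool_pos: [0.6854, -0.2585, 0.2213]
tool_rot: [-0.001, 0.998, -0.062, 0.001]
contact_force: [0.9, -0.6, -1.0]
finger_gap: -0.0
```

Call:
{"op": "carry_out", "data": {"commands": [[[0,5,0],[0,0,0]],[[0,10,0],[0,0,0]],[[0,15,0],[0,0,0]],[[0,18,0],[0,0,0]],[[0,18,0],[0,0,0]]]}}

```text
t: 12.85
tool_pos: [0.6571, -0.4454, 0.2175]
tool_rot: [0.001, 0.998, -0.068, -0.002]
contact_force: [-0.3, -0.1, -0.1]
finger_gap: -0.0002
```

```bash
python3 - <<'E'
from h import *
import cv2
rk()
a=r.snapshot("side")[150:300,250:450]; cv2.imwrite("pics/s14.png",cv2.resize(a,None,fx=3.5,fy=3.5,interpolation=cv2.INTER_CUBIC))
a=r.snapshot("top")[150:340,235:435]; cv2.imwrite("pics/t14.png",cv2.resize(a,None,fx=3,fy=3,interpolation=cv2.INTER_CUBIC))
E
```

```text
t 12.85 rack [ 192.4 -326.3  217.5] yawerr [ 0.12  0.17 -0.41] F rack [-0.32 -0.18 -0.08] gap -0.0002
```

View pics/s14.png

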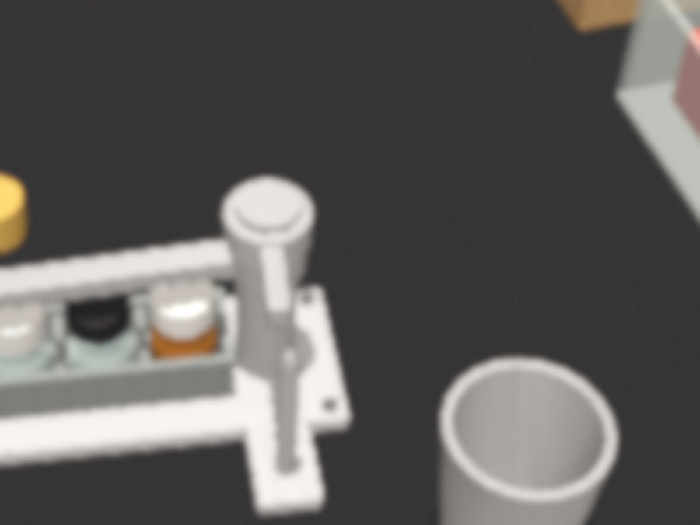

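View pics/t14.png

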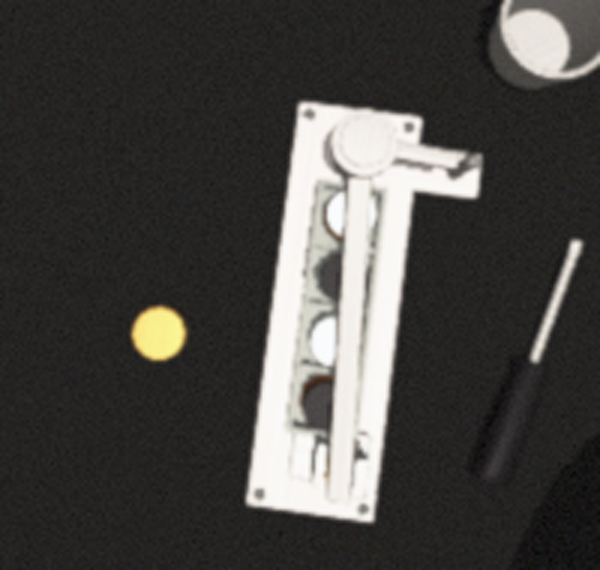

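```bash
python3 - <<'E'
from h import *
import cv2
im=r.snapshot("top")
a=im[180:225,340:405]; cv2.imwrite("pics/t15.png",cv2.resize(a,None,fx=10,fy=10,interpolation=cv2.INTER_CUBIC))
a=r.snapshot("side")[190:290,310:350]; cv2.imwrite("pics/s15.png",cv2.resize(a,None,fx=6,fy=6,interpolation=cv2.INTER_CUBIC))
hc=lambda n,f,rr,z:proj(n,W(100+rr*np.sin(f),-rr*np.cos(f),z))
for f in(-.15,-.1,-.05,0,.05,.1):
  print(f,(np.array(hc("top",f,56,111))-[340,180])*10,(np.array(hc("side",f,56,111))-[310,190])*6)
print((np.array(hc("top",0,67,95))-[340,180])*10,(np.array(hc("side",0,67,95))-[310,190])*6)
print((np.array(hc("top",0,0,119))-[340,180])*10,(np.array(hc("side",0,0,119))-[310,190])*6)
E
```

```text
-0.15 [471.06274743 261.25970954] [ 96.40618935 282.1657658 ]
-0.1 [474.79184496 246.02802709] [107.75148058 282.12005987]
-0.05 [477.74348067 230.63031708] [119.06526999 281.64481727]
0 [479.91115069 215.10562437] [130.31406263 280.741681  ]
0.05 [481.29036123 199.49322169] [141.46463541 279.41375587]
0.1 [481.87863044 183.8325069 ] [152.48417876 277.66559031]
[527.42720141 232.00144727] [135.56101563 356.53813147]
[169.08012131 169.78080509] [97.32690715 98.67848971]
```

View pics/t15.png

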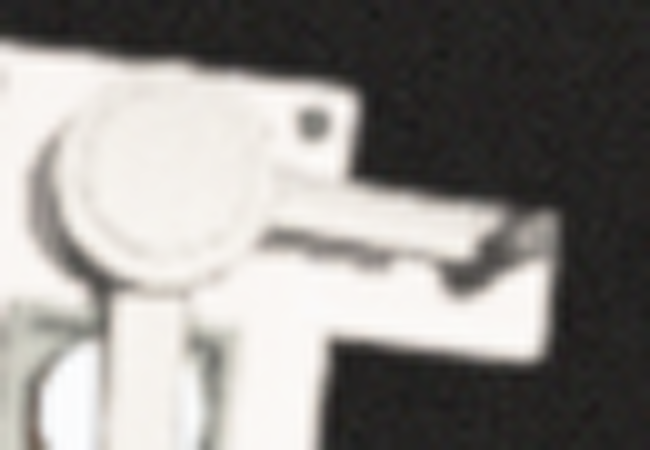

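View pics/s15.png

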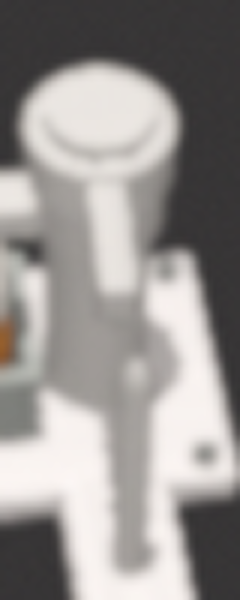

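```bash
python3 - <<'E'
from h import *
P=onz("top",235+338/3,150+501/3,.091); d=P[:2]-c; x,y=d@ex*1e3-100,d@ey*1e3; print("bar end rel hinge",x,y,"angle",np.arctan2(y,-x))
rk(); print(np.abs(r.state()["joint_velocities"]).max())
E
```

```text
bar end rel hinge -211.0336249895257 -11.116880132130664 angle -0.05262959453465695
t 13.05 rack [ 195.1 -317.1  218.8] yawerr [-0.1   0.04  0.14] F rack [-0.18 -0.14  0.8 ] gap -0.0002
0.012395715018680451
```

Call:
{"op": "carry_out", "data": {"commands": [[[0,0,0],[0,0,0]],[[0,0,0],[0,0,0]],[[0,0,0],[0,0,0]]]}}

```text
t: 13.35
tool_pos: [0.6609, -0.438, 0.2194]
tool_rot: [0.0, 0.998, -0.063, 0.0]
contact_force: [-0.0, -0.4, 0.6]
finger_gap: 0.0001
```

```bash
python3 -c "
from workcell import r
print(r.sign_off())"
```

```text
the job is handed in; nothing more can be done
None
```

The keeper bar is shut in its detent and the lock collar's lever points at the index post. The job was handed in at about 13.4 s; the sign-off gives no verdict.

- **Bar:** I swung it shut with closed fingers. Force rose to about 12 N, dropped to about 1 N at the click, then climbed to 8.6 N at the stop with no more travel. After the arm backed off, the top view put the bar at about -0.05 rad. That fits the stop lug position seen in the images (predicted about -0.06). The plunger itself could not be read directly.
- **Collar:** I pushed the lever round in two passes, because the first stopped about 0.15 rad short. Both cameras now put it at about -0.05 rad, slightly past the mark but inside the 0.14 rad limit.
- **Forces and surroundings:** The highest force in the readings was about 12 N, against the 35 N limit. In the last pictures the jars, brass weight and cup stand where they did, and so does the part of the driver in view. The last pictures I viewed did not take in the bottle, but the arm passed above it.
- **Release:** The arm ended well clear of the rack, holding nothing.

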